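# Turn the sample stage to its zero line

### The job

Set the rotary sample stage to zero: push the dial round with a fingertip (its two notches are there for that) until the index line on the dial lines up with the one long line of the scale ring. The dial only rests on its spindle and must not be lifted off; leave the sample jar seated in the middle of the dial, and do not disturb the bottle, tape roll and beaker standing around. Finish with the hand clear of everything.

Things in the scene. Friction and masses are not known exactly. Their poses are not given: they have to be found in the camera images.
- stage: Fixed grey square base plate of the rotary stage, 270 x 270 x 18 mm, lying on the bench. Origin: centre of its underside, on the dial's vertical axis; z up.
- dial_centre (a point): Point on the dial's vertical axis at its top face, 42 mm above the bench; x points along the index line. The dial is a plain grey metal disc 190 mm in diameter, 22 mm thick (underside 20 mm above the bench). It turns both ways against friction of about 0.12 N m (2 N at a notch) and stays where it is left: no spring-back, no running on.
- notch_a (a point): Middle of one of the dial's two finger notches, on its axis-to-rim middle line, 70 mm from the axis, at the base plate's top (18 mm above the bench). Each notch is 52 mm wide, straight-sided, reaches from 45 mm off the axis out to the rim (95 mm; the scale ring closes that end) and goes right through the dial to the base plate. This one lies 90 degrees counter-clockwise of the index line.
- notch_b (a point): The same for the other notch, opposite, 90 degrees clockwise of the index line seen from above.
- index_end (a point): Outer end of the index line, at the dial's rim, 95 mm from the axis, on the top face (42 mm above the bench). The index line is the only black line on the dial, radial, 6 mm wide, 44 mm long, at one side only.
- dial (a joint): Angle of the dial (rad), growing counter-clockwise seen from above; 0 when the index line points along the stage's x axis. It can go from -1.0 to 7.3; it starts between 1.1 and 5.1, and the shorter way round to the long line is always within these limits.
- dial_lift (a joint): How far the dial is lifted up its spindle (m); 0 when it rests, as it should. It drops back under its own weight.
- zero_line (a point): The target line, the long one of the scale, extended inward to 95 mm from the axis, so that in plan it coincides with index_end when lined up; 40 mm above the bench. The line is radial, 24 mm long (right across the scale ring), 6 mm wide, black.
- scale: The scale: a fixed white ring around the dial, 194 mm inner and 244 mm outer diameter, top 40 mm above the bench (2 mm below the dial's top), with 24 radial black lines every 15 degrees: the long target line and 23 short ones (8 mm long, 3 mm wide). It does not turn. Origin: on the dial's axis at the ring's underside (18 mm above the bench); x points along the target line.
- jar: Loose sample jar, 32 mm in diameter, 30 mm tall, amber with white cap, standing inside a low rim (48 mm outer diameter, 5 mm high) at the centre of the dial; its top is 72 mm above the bench. Origin: centre of its underside. It turns with the dial.
- flask: Bystander: white capped bottle, 60 mm in diameter, 110 mm tall, loose beside the stage. Origin: centre of its underside.
- tape: Bystander: roll of tape lying flat, 84 mm in diameter, 20 mm high, loose beside the stage. Origin: centre of its underside.
- beaker: Bystander: empty clear beaker, 60 mm in diameter, 70 mm tall, loose beyond the stage. Origin: centre of its underside.
Mind the look-alikes: they are no part of the job. There is more than one size of the jar; the job needs the middle-sized.

How it is judged:
At the end, for the whole second after the job is handed in: The dial is at rest with the end of its index line within 4 mm of the long scale line (about 2.4 degrees), down on its spindle (lifted under 3 mm); the jar stands upright in its seat (within 7 mm of the dial's centre); bottle, tape roll and beaker stand upright within 20 mm of where they were (horizontal distance between index_end and zero_line below 0.004 m and velocity of joint dial between -0.03 and 0.03 rad/s and value of joint dial_lift below 0.003 m and distance between jar and dial_centre below 0.007 m and angle between jar's own z axis and vertical below 0.15 rad and distance of each of flask, tape, beaker from where it was at the start of the episode below 0.02 m and angle between each of flask, tape, beaker's own z axis and vertical below 0.2 rad); the robot touches nothing.
It fails at once if the dial is lifted off its rest (more than 5 mm) (value of joint dial_lift above 0.005 m).
It fails at once if the sample jar is lifted, knocked out of its seat or tipped (distance between jar and dial_centre above 0.008 m or angle between jar's own z axis and vertical above 0.25 rad).
It fails at once if a bystander (bottle, tape roll, beaker) is moved more than 20 mm or tipped (distance of any of flask, tape, beaker from where it was at the start of the episode above 0.02 m or angle between any of flask, tape, beaker's own z axis and vertical above 0.25 rad).
It also fails if it takes over 45 s, if anything falls off the work surface, if the arm or the gripper's body presses on something with over 40 N, if the wrist force passes 120 N, or if a joint passes its speed limit or range.

### The arm

A 7-joint arm with a two-finger parallel gripper is mounted at the origin on the work surface. World frame = base frame: x ahead of the robot, y to its left, z up, the work surface at z = 0. Lengths are in m, angles in rad, forces in N, time in s.
With the tool pointing down it reaches from about 0.4 to 0.75 m from the base axis. Payload 19.5 kg.
Tool frame: the origin (TCP) lies midway between the tips of the shut fingers; the grasp point (between the pads) lies 19 mm behind it; z points along the fingers, x is the direction in which the jaws open and shut, and the axes are right-handed (so a half turn about z gives the same grasp; the last joint's range is limited). The gripper opens to 85 mm and grips with 20 to 120 N. Pads are 22 mm wide; open, the fingers measure 114 mm over their backs; the gripper's body (76 mm by 85 mm) begins 54 mm behind the grasp point. The pads swing forward as they close: fully open they stand 13 mm farther back than shut.
Start: joints at [-1.383, 0.707, -0.028, 1.485, 0.022, 0.951, -0.075], TCP at [0.131, 0.56, 0.231] pointing down, gripper open.
Joint ranges: [-2.71, 2.71], [-0.32, 2.16], [-1.57, 1.52], [0, 2.45], [-1.46, 4.6], [0, 2.02], [-2.83, 2.83]. Speed limits (rad/s): [1.89, 1.89, 2.57, 2.57, 3.01, 3.01, 3.01].

### API

Orientations are given as a rotation vector (axis times angle).
In Python, from cell import robot gives the robot as it stands. The module is installed in compiled form; this text tells all that it offers.
- The arm moves only by the shell command python3 -m jog 'ROWS'. ROWS is JSON, a list of rows, each an object with "translation": the shift along the tool's x, y, z in m, a list of three; "turn": the turn, a rotation vector about the tool's x, y, z in rad, a list of three; "hand": the opening, from -1 (shut) to 1 (fully open). A call has 1 to 5 rows; each row shifts and turns the commanded pose from where the row before left it, along the tool's axes as they then stand; what a row does not reach is not made up. A row lasts 1/12 s, in which the tool goes at most 41.7 mm and 7.16 degrees, less where a joint would pass 70% of its speed; a pose out of reach is approached as far as the arm can. A call with a gripper value outside its range is refused whole. The fingers move at their own pace and stop on an object; the grip force is fixed at half the most. Time passes only in rows, so rows that do not move let the fingers close. It gives the time, the measured TCP pose, the force and the opening at its end, in the units of the state.
- robot.read_state(): the state, without advancing time (a new reading comes with each control period).
- robot.camera(name): name is "scene" or "top" or "wrist"; returns a dict with "image" (420x560x3 uint8, red, green, blue), "camera_matrix" (3x3 intrinsics, pixels), "k1" (the pictures are not rectified: a ray, as slopes to the right and down, at radius r is drawn at 1 + k1 r^2 times it, then the intrinsics apply), "R" (3x3) and "t" (3): a world point X has camera coordinates R X + t. Camera axes: x right, y down, z forward; pixel columns grow to the right and rows downward; lengths in m; the calibration is good to about 2 mm. A picture is of the moment at which its call begins. There is no depth.
- robot.hand_in(): hands the job in, once; it reports no verdict.
The state is a dict: "t": time; "joint_positions": joint angles; "qvel": joint speeds; "joint_efforts": joint torques, N m; "tool_pos": TCP position; "ee_rot": TCP orientation; "contact_force": force on the tool from outside, world axes, zero at the start; "ft_torque": the same for the moment, N m; "width": finger opening in m.
Only numpy, scipy, OpenCV 4.12 (cv2) and the standard library are available. Lean on these libraries where they do the work, as an engineer would, in place of code of your own. Each camera call takes 0.05 s, during which the arm holds its last target.

## Working session

There is one attempt and no reset: what is moved stays moved. The work goes in short steps, Python scripts to look and compute and a shell command to move; the robot and the scene stay as the last step left them, time stands still between calls to the robot, and variables do not carry over. Pictures are saved under pics/ and viewed, and the job is handed in when it is done.

```bash
mkdir -p pics; python3 - <<'E'
from cell import robot
import cv2,pickle
s=robot.read_state();print(s)
d={}
for n in["scene","top","wrist"]:
    c=robot.camera(n);d[n]=c
    cv2.imwrite(f"pics/{n}0.png",c["image"][:,:,::-1]);print(n,c["camera_matrix"],c["k1"],c["R"],c["t"])
pickle.dump(d,open("c0.pkl","wb"))
E
```

```text
{'t': 0.0, 'joint_positions': array([-1.38274352,  0.70707846, -0.02764347,  1.48497592,  0.02200893,
        0.95087672, -0.07547223]), 'qvel': array([ 1.30774256e-03, -6.03479120e-04, -1.80934467e-04, -1.74136832e-05,
        7.21305990e-04,  9.20604988e-04,  1.81974422e-04]), 'joint_efforts': array([ 1.76820286e-04, -8.83203721e+01,  1.23446155e+00, -2.36157310e+01,
        1.68597198e-02,  6.66974054e-03, -4.01517786e-05]), 'tool_pos': array([0.13088221, 0.55965357, 0.23084674]), 'ee_rot': array([ 2.46086083e+00,  1.95182384e+00, -1.25312973e-03]), 'contact_force': array([ 0.26435635, -0.18967272, -0.05620849]), 'ft_torque': array([ 0.00585154, -0.02901745,  0.04320463]), 'width': 0.08513337950191052}
scene [[390.33460112   0.         282.34298214]
 [  0.         390.33460112 205.05105539]
 [  0.           0.           1.        ]] -0.06452078285793687 [[-0.8817375   0.47173431 -0.00239069]
 [ 0.36278607  0.6748412  -0.6426318 ]
 [-0.30153813 -0.56749987 -0.76617143]] [ 0.48158684 -0.21726939  1.02161718]
top [[445.28825055   0.         282.15959896]
 [  0.         445.28825055 204.54925519]
 [  0.           0.           1.        ]] -0.11972614200268314 [[-0.00600042 -0.99959441 -0.02783892]
 [-0.99956511  0.00679939 -0.02869429]
 [ 0.02887194  0.02765463 -0.9992005 ]] [0.06447573 0.56208592 0.93116696]
wrist [[297.17755211   0.         278.9845347 ]
 [  0.         297.17755211 210.80176443]
 [  0.           0.           1.        ]] -0.008912622010791101 [[ 2.27433584e-01  9.73793481e-01  4.70843455e-04]
 [ 9.29608297e-01 -2.17257892e-01  2.97703582e-01]
 [ 2.90004102e-01 -6.72700929e-02 -9.54658240e-01]] [-0.5760514  -0.03940494  0.37986616]
```

View pics/top0.png

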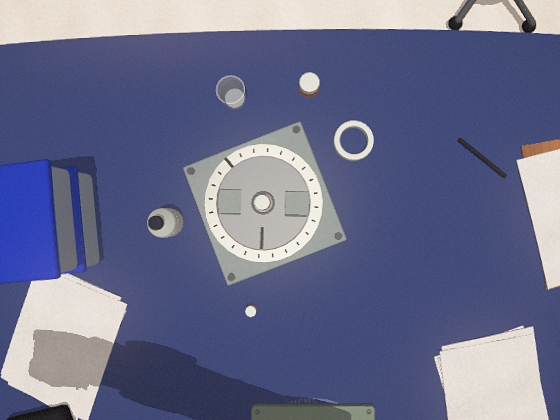

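View pics/scene0.png

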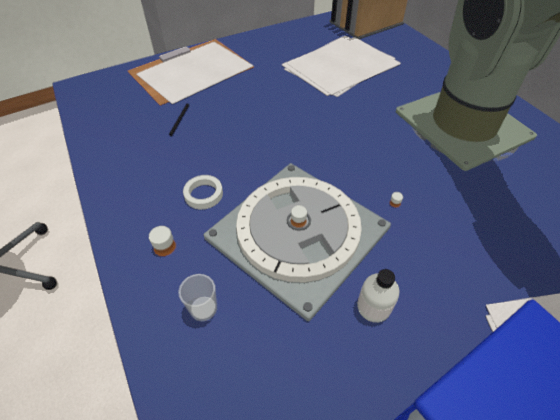

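View pics/wrist0.png

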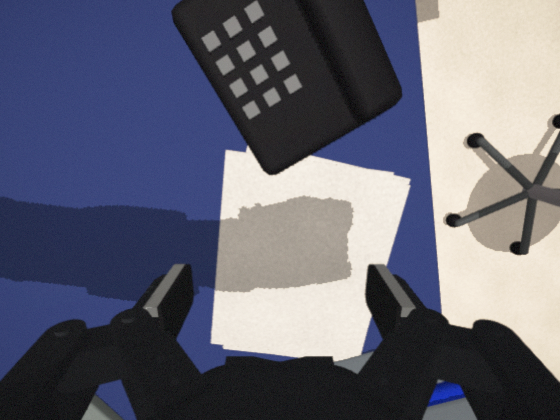

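Top view: the dial centre is at about (262,202). The index line points toward the robot at (262,237), and the long line is at (228,162). The notches are at (229,202) and (297,203), with the bottle at (165,222), the tape at (354,140) and the beaker at (231,92). Next I'll turn these into world positions.

```bash
cat > h.py <<'E'
import numpy as np,cv2
def ray(c,uv,z):
    K=c["camera_matrix"];d=cv2.undistortPoints(np.array([[uv]],float),K,np.array([c["k1"],0,0,0,0.]))[0,0]
    R=np.array(c["R"]);o=-R.T@np.array(c["t"]);v=R.T@np.array([d[0],d[1],1]);return (o+v*(z-o[2])/v[2])
def proj(c,X):
    q=np.array(c["R"])@X+np.array(c["t"]);p=q[:2]/q[2];p=p*(1+c["k1"]*(p@p));K=c["camera_matrix"];return p*[K[0,0],K[1,1]]+[K[0,2],K[1,2]]
def topmap(c,z,ctr,half=.15,n=600):
    # rectified plan at height z: col->-y , row->-x
    g=np.linspace(half,-half,n);m=np.zeros((n,n,2),np.float32)
    X,Y=np.meshgrid(ctr[0]+g,ctr[1]+g,indexing='ij')
    P=np.stack([X,Y,np.full_like(X,z)],-1)@np.array(c["R"]).T+np.array(c["t"])
    p=P[...,:2]/P[...,2:];r=(p**2).sum(-1,keepdims=True);p=p*(1+c["k1"]*r);K=c["camera_matrix"]
    m[...,0]=p[...,0]*K[0,0]+K[0,2];m[...,1]=p[...,1]*K[1,1]+K[1,2]
    return cv2.remap(c["image"],m[...,0],m[...,1],cv2.INTER_CUBIC)
def ringcentre(c):
    im=c["image"];w=(im.min(2)>190).astype(np.uint8)
    cs,_=cv2.findContours(w,cv2.RETR_EXTERNAL,cv2.CHAIN_APPROX_NONE)
    best=None
    for q in cs:
        x,y,ww,hh=cv2.boundingRect(q)
        if 95<ww<140 and 95<hh<140: best=q
    h=cv2.convexHull(best)[:,0,:]
    W=np.array([ray(c,p,.04)[:2] for p in best[:,0,:]])
    hull=cv2.convexHull(W.astype(np.float32))[:,0]
    A=np.c_[2*hull,np.ones(len(hull))];s=np.linalg.lstsq(A,(hull**2).sum(1),rcond=None)[0]
    return s[:2],np.sqrt(s[2]+s[:2]@s[:2])
def angle(c,ctr,r0,r1,z,a0=-180,a1=180):
    # dark profile by angle at height z
    g=cv2.cvtColor(c["image"],cv2.COLOR_RGB2GRAY).astype(np.float32)
    th=np.radians(np.arange(a0,a1,.25));acc=0
    for r in np.linspace(r0,r1,9):
        uv=np.array([proj(c,np.array([ctr[0]+r*np.cos(t),ctr[1]+r*np.sin(t),z])) for t in th],np.float32)
        acc=acc+cv2.remap(g,uv[:,0].reshape(-1,1),uv[:,1].reshape(-1,1),cv2.INTER_CUBIC)[:,0]/9
    i=acc.argmin();deg=np.degrees(th);base=np.median(acc)
    s=np.abs((deg-deg[i]+180)%360-180)<7;w=np.clip(base-acc[s]-10,0,None)
    off=((deg[s]-deg[i]+180)%360-180)
    return deg[i]+(w*off).sum()/w.sum(),acc[i],base
E
python3 - <<'E'
from h import *;import pickle
d=pickle.load(open("c0.pkl","rb"));c=d["top"]
ctr,r=ringcentre(c);print(ctr,r)
print(angle(c,ctr,.057,.09,.042),angle(c,ctr,.101,.112,.04))
for n,p,z in[("flask",(165,222),.1),("tape",(354,140),.02),("beaker",(231,92),.03),("na",(229,202),.03),("nb",(297,203),.03)]:print(n,ray(c,p,z))
cv2.imwrite("pics/plan0.png",topmap(c,.041,ctr)[:,:,::-1])
E
```

```text
[0.56602118 0.09942824] 0.12079227132911846
(np.float64(177.39095970605052), np.float32(79.15243), np.float32(178.74625)) (np.float64(40.15354063739661), np.float32(58.860962), np.float32(237.30602))
flask [0.52761262 0.28538985 0.1       ]
tape [ 0.69660396 -0.09100055  0.02      ]
beaker [0.79971727 0.16664372 0.03      ]
na [0.56792127 0.1705984  0.03      ]
nb [0.56486783 0.02965361 0.03      ]
```

View pics/plan0.png

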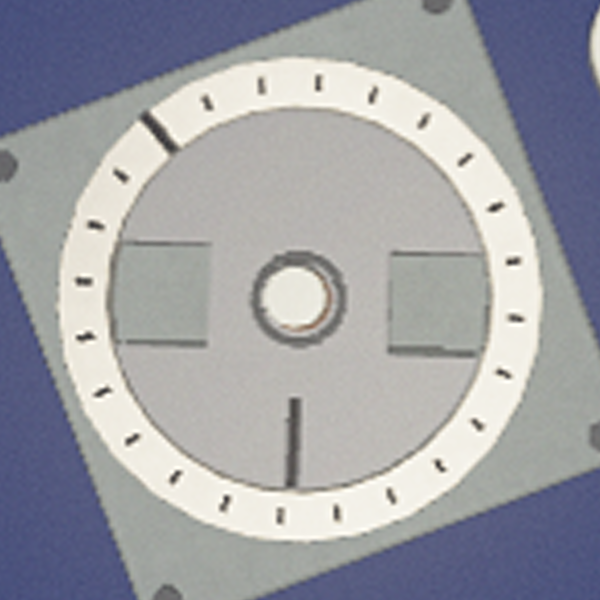

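The ring radius comes out at 120.8 mm against 122 given. The index is at 177.4° and the target at 40.2°, so the dial needs a 137° clockwise turn. I'll use the notch on the right, at -92.6° and roughly (0.563, 0.029), and sweep it along the robot's side. First I shut the hand and square the tool so that tool x is +Y and tool y is +X.

```bash
python3 -m jog '[{"translation":[0,0,0],"turn":[0,0,-0.115],"hand":-1},{"translation":[0,0,0],"turn":[0,0,-0.115],"hand":-1},{"translation":[-0.0265,0.0216,0],"turn":[0,0,0],"hand":-1},{"translation":[-0.0265,0.0216,0],"turn":[0,0,0],"hand":-1},{"translation":[-0.0265,0.0216,0],"turn":[0,0,0],"hand":-1}]'
```

```text
t: 0.57
tool_pos: [0.1963, 0.4791, 0.231]
ee_rot: [2.22, 2.222, -0.001]
contact_force: [1.5, 0.2, 0.3]
width: 0.0255
```

```bash
python3 -m jog '[{"translation":[-0.0265,0.0216,0],"turn":[0,0,0],"hand":-1},{"translation":[-0.0265,0.0216,0],"turn":[0,0,0],"hand":-1},{"translation":[-0.0265,0.0216,0],"turn":[0,0,0],"hand":-1},{"translation":[-0.0265,0.0216,0],"turn":[0,0,0],"hand":-1},{"translation":[-0.0265,0.0216,0],"turn":[0,0,0],"hand":-1}]'
python3 -m jog '[{"translation":[-0.0265,0.0216,0],"turn":[0,0,0],"hand":-1},{"translation":[-0.0265,0.0216,0],"turn":[0,0,0],"hand":-1},{"translation":[-0.0265,0.0216,0],"turn":[0,0,0],"hand":-1},{"translation":[-0.0265,0.0216,0],"turn":[0,0,0],"hand":-1},{"translation":[-0.0265,0.0216,0],"turn":[0,0,0],"hand":-1}]'
python3 -m jog '[{"translation":[-0.0265,0.0216,0],"turn":[0,0,0],"hand":-1},{"translation":[-0.0265,0.0216,0],"turn":[0,0,0],"hand":-1},{"translation":[-0.0265,0.0216,0],"turn":[0,0,0],"hand":-1},{"translation":[-0.0265,0.0216,0],"turn":[0,0,0],"hand":-1},{"translation":[-0.0265,0.0216,0],"turn":[0,0,0],"hand":-1}]'
```

```text
t: 0.98
tool_pos: [0.3045, 0.3464, 0.2313]
ee_rot: [2.221, 2.222, -0.0]
contact_force: [0.5, 0.8, -0.3]
width: -0.0001
t: 1.4
tool_pos: [0.4126, 0.2139, 0.2313]
ee_rot: [2.221, 2.222, -0.0]
contact_force: [0.9, 0.7, -0.2]
width: -0.0002
t: 1.82
tool_pos: [0.5207, 0.0813, 0.2313]
ee_rot: [-2.221, -2.221, 0.0]
contact_force: [0.7, 1.1, 0.1]
width: -0.0001
```

```bash
python3 -m jog '[{"translation":[-0.025,0.021,0],"turn":[0,0,0],"hand":-1},{"translation":[-0.025,0.021,0],"turn":[0,0,0],"hand":-1},{"translation":[0,0,0.04],"turn":[0,0,0],"hand":-1},{"translation":[0,0,0.04],"turn":[0,0,0],"hand":-1},{"translation":[0,0,0.04],"turn":[0,0,0],"hand":-1}]'
python3 -m jog '[{"translation":[0,0,0.03],"turn":[0,0,0],"hand":-1},{"translation":[0,0,0],"turn":[0,0,0],"hand":-1}]'
python3 - <<'E'
from cell import robot
from h import *
print(robot.read_state()["tool_pos"])
for n in["scene","wrist"]:
    c=robot.camera(n);im=np.ascontiguousarray(c["image"][:,:,::-1])
    if n=="scene": im=cv2.resize(im[140:320,180:420],(800,600))
    cv2.imwrite(f"pics/{n}1.png",im)
E
```

```text
t: 2.23
tool_pos: [0.5619, 0.0325, 0.1099]
ee_rot: [2.222, 2.22, 0.001]
contact_force: [1.4, 0.3, 0.2]
width: -0.0001
t: 2.4
tool_pos: [0.5593, 0.0327, 0.0764]
ee_rot: [-2.217, -2.219, 0.009]
contact_force: [-0.5, -0.0, -0.6]
width: 0.0005
[0.55929266 0.03272202 0.07635904]
```

View pics/scene1.png

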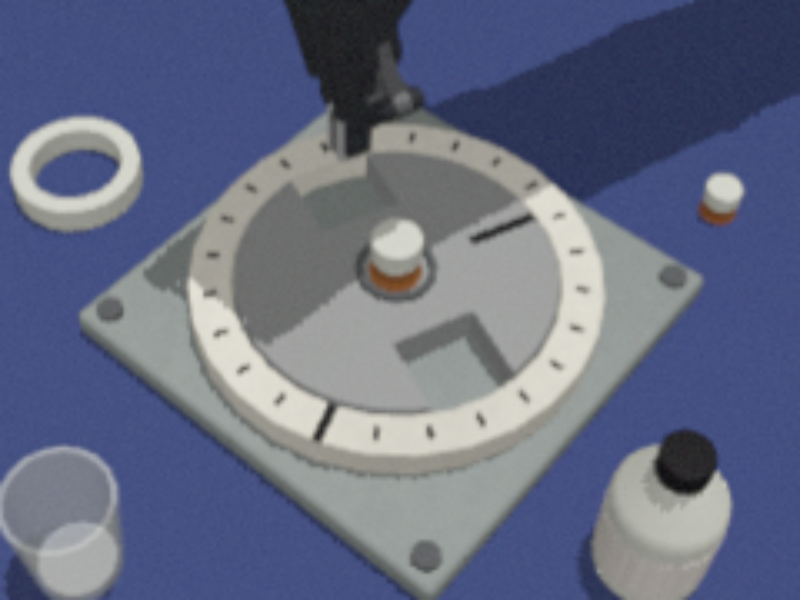

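View pics/wrist1.png

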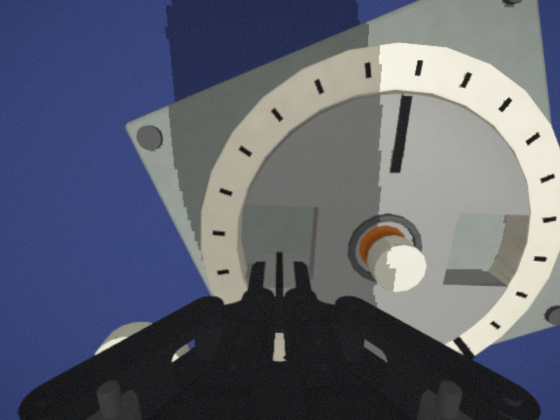

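The scene and wrist views show the shut fingers above the right-hand notch (wrist view: notch at about (280,240), fingertips in front of it). Going down into it.

```bash
python3 -m jog '[{"translation":[0,0,0.015],"turn":[0,0,0],"hand":-1},{"translation":[0,0,0.015],"turn":[0,0,0],"hand":-1},{"translation":[0,0,0.015],"turn":[0,0,0],"hand":-1},{"translation":[0,0,0.004],"turn":[0,0,0],"hand":-1},{"translation":[0,0,0],"turn":[0,0,0],"hand":-1}]'
```

```text
t: 2.92
tool_pos: [0.5624, 0.033, 0.0335]
ee_rot: [2.221, 2.221, 0.001]
contact_force: [0.4, -0.8, 0.5]
width: 0.0003
```

```bash
python3 - <<'E'
import numpy as np
p=np.array([.5624,.033])
for a in range(12,153,10):
    f=np.radians(a);q=np.array([.566-.068*np.sin(f),.0994-.068*np.cos(f)])
    d=q-p;print(a,"tool x %.4f y %.4f"%(d[1],d[0]),q.round(4));p=q
E
python3 -m jog '[{"translation":[0,0,0.004],"turn":[0,0,0],"hand":-1},{"translation":[0,0,0.003],"turn":[0,0,0],"hand":-1},{"translation":[0,0,0],"turn":[0,0,0],"hand":-1}]'
```

```text
12 tool x -0.0001 y -0.0105 [0.5519 0.0329]
22 tool x 0.0035 y -0.0113 [0.5405 0.0364]
32 tool x 0.0054 y -0.0106 [0.53   0.0417]
42 tool x 0.0071 y -0.0095 [0.5205 0.0489]
52 tool x 0.0087 y -0.0081 [0.5124 0.0575]
62 tool x 0.0099 y -0.0065 [0.506  0.0675]
72 tool x 0.0109 y -0.0046 [0.5013 0.0784]
82 tool x 0.0115 y -0.0027 [0.4987 0.0899]
92 tool x 0.0118 y -0.0006 [0.498  0.1018]
102 tool x 0.0118 y 0.0014 [0.4995 0.1135]
112 tool x 0.0113 y 0.0035 [0.503  0.1249]
122 tool x 0.0106 y 0.0054 [0.5083 0.1354]
132 tool x 0.0095 y 0.0071 [0.5155 0.1449]
142 tool x 0.0081 y 0.0087 [0.5241 0.153 ]
152 tool x 0.0065 y 0.0099 [0.5341 0.1594]
t: 3.17
tool_pos: [0.5621, 0.0329, 0.0257]
ee_rot: [2.221, 2.221, 0.001]
contact_force: [-0.5, -0.7, -0.8]
width: -0.0001
```

```bash
python3 -m jog '[{"translation":[0,-0.005,0],"turn":[0,0,0],"hand":-1},{"translation":[0,-0.0055,0],"turn":[0,0,0],"hand":-1},{"translation":[0.0015,-0.0057,0],"turn":[0,0,0],"hand":-1},{"translation":[0.002,-0.0056,0],"turn":[0,0,0],"hand":-1},{"translation":[0.0025,-0.0054,0],"turn":[0,0,0],"hand":-1}]'
python3 -m jog '[{"translation":[0.0029,-0.0052,0],"turn":[0,0,0],"hand":-1},{"translation":[0.0034,-0.0049,0],"turn":[0,0,0],"hand":-1},{"translation":[0.0037,-0.0046,0],"turn":[0,0,0],"hand":-1},{"translation":[0.0042,-0.0042,0],"turn":[0,0,0],"hand":-1},{"translation":[0.0045,-0.0039,0],"turn":[0,0,0],"hand":-1}]'
```

```text
t: 3.58
tool_pos: [0.5346, 0.0395, 0.0256]
ee_rot: [2.221, 2.221, 0.002]
contact_force: [5.7, 1.5, -1.2]
width: 0.0001
t: 4.0
tool_pos: [0.5117, 0.0579, 0.0255]
ee_rot: [2.221, 2.221, 0.001]
contact_force: [6.4, 0.1, 0.9]
width: 0.0005
```

```bash
python3 -m jog '[{"translation":[0.0048,-0.0034,0],"turn":[0,0,0],"hand":-1},{"translation":[0.0051,-0.0031,0],"turn":[0,0,0],"hand":-1},{"translation":[0.0054,-0.0025,0],"turn":[0,0,0],"hand":-1},{"translation":[0.0055,-0.0021,0],"turn":[0,0,0],"hand":-1},{"translation":[0.0057,-0.0016,0],"turn":[0,0,0],"hand":-1}]'
python3 -m jog '[{"translation":[0.0058,-0.0011,0],"turn":[0,0,0],"hand":-1},{"translation":[0.0059,-0.0005,0],"turn":[0,0,0],"hand":-1},{"translation":[0.0059,-0.0001,0],"turn":[0,0,0],"hand":-1},{"translation":[0.0059,0.0005,0],"turn":[0,0,0],"hand":-1},{"translation":[0.0059,0.0009,0],"turn":[0,0,0],"hand":-1}]'
python3 - <<'E'
from cell import robot
from h import *
for n in["scene","top"]:
    c=robot.camera(n);im=np.ascontiguousarray(c["image"][:,:,::-1])
    im=cv2.resize(im[140:320,180:420],(800,600)) if n=="scene" else cv2.resize(im[100:310,140:420],(800,600))
    cv2.imwrite(f"pics/{n}2.png",im)
E
```

```text
t: 4.42
tool_pos: [0.4989, 0.0844, 0.0254]
ee_rot: [2.221, 2.221, -0.001]
contact_force: [3.8, -1.2, 0.5]
width: -0.0001
t: 4.83
tool_pos: [0.4987, 0.114, 0.0253]
ee_rot: [-2.221, -2.222, 0.001]
contact_force: [2.9, -3.8, 0.3]
width: -0.0001
```

View pics/scene2.png

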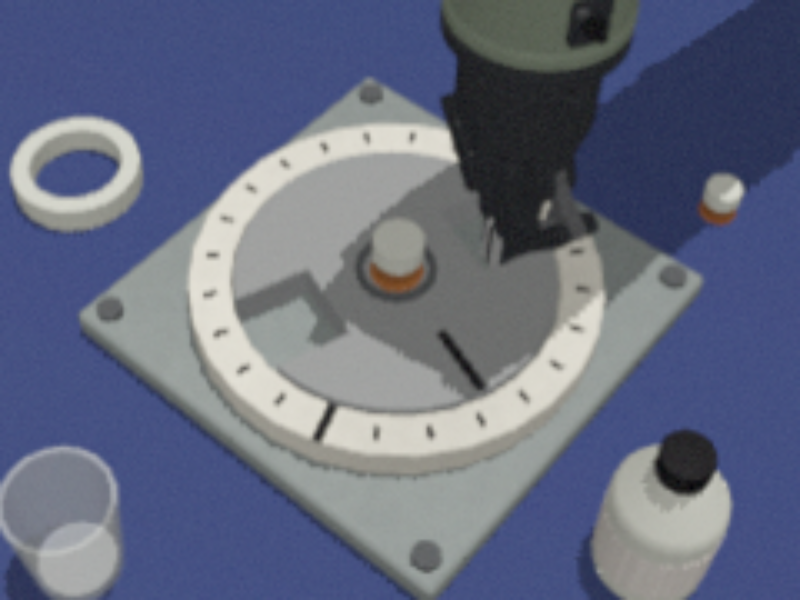

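View pics/top2.png

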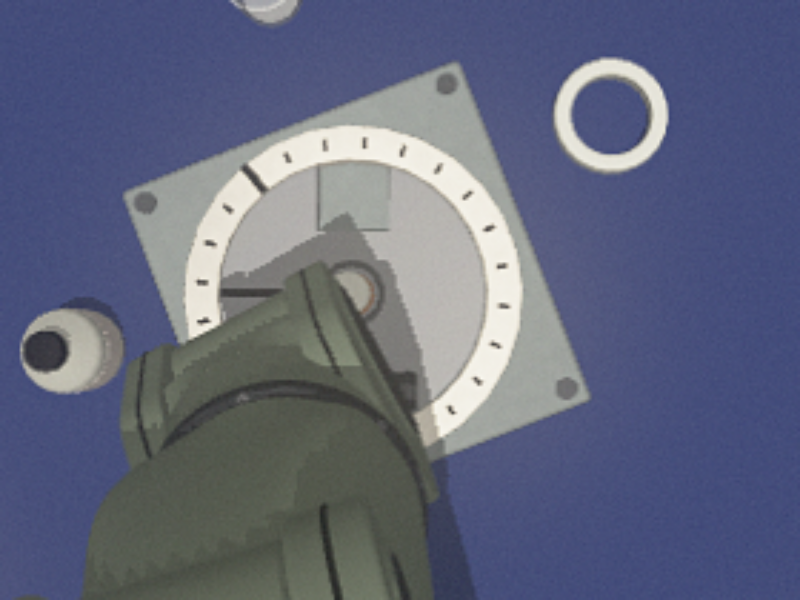

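The scene view shows the jar seated and the index line turning as intended. In the top view the index now points left (220–280,293), at about 90°, so about 50° remains. I'll carry on another 40° and then measure.

```bash
python3 -m jog '[{"translation":[0.0058,0.0015,0],"turn":[0,0,0],"hand":-1},{"translation":[0.0056,0.002,0],"turn":[0,0,0],"hand":-1},{"translation":[0.0054,0.0025,0],"turn":[0,0,0],"hand":-1},{"translation":[0.0052,0.0029,0],"turn":[0,0,0],"hand":-1},{"translation":[0.0049,0.0033,0],"turn":[0,0,0],"hand":-1}]'
python3 -m jog '[{"translation":[0.0046,0.0037,0],"turn":[0,0,0],"hand":-1},{"translation":[0.0043,0.0041,0],"turn":[0,0,0],"hand":-1},{"translation":[0.0038,0.0044,0],"turn":[0,0,0],"hand":-1},{"translation":[0,0,0],"turn":[0,0,0],"hand":-1}]'
python3 - <<'E'
from cell import robot
from h import *
ctr=[.566,.0994]
c=robot.camera("top");print(robot.read_state()["tool_pos"],angle(c,ctr,.075,.092,.042,25,75))
cv2.imwrite("pics/plan3.png",topmap(c,.041,ctr)[:,:,::-1])
E
```

```text
t: 5.35
tool_pos: [0.5111, 0.1405, 0.0252]
ee_rot: [2.222, 2.221, -0.001]
contact_force: [0.5, -5.6, 0.6]
width: -0.0001
t: 5.68
tool_pos: [0.5239, 0.1542, 0.0253]
ee_rot: [-2.22, -2.222, -0.001]
contact_force: [-0.7, -0.8, -1.0]
width: -0.0
[0.52341912 0.15387619 0.02524508] (np.float64(48.53604223911012), np.float32(59.07776), np.float32(107.32869))
```

View pics/plan3.png

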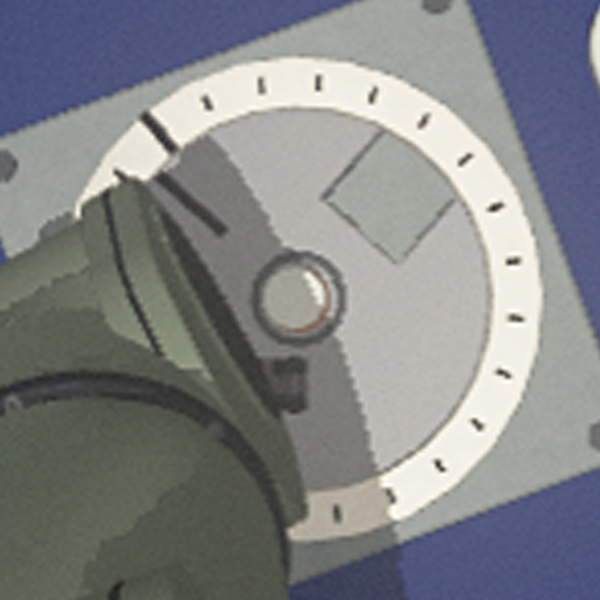

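The index now reads 48.5° (outer end at (160,175) in the plan view), so 8.4° or about 10 mm of travel is left. I'll push 7.5 mm.

```bash
python3 -m jog '[{"translation":[0.0014,0.002,0],"turn":[0,0,0],"hand":-1},{"translation":[0.0014,0.0021,0],"turn":[0,0,0],"hand":-1},{"translation":[0.0014,0.0021,0],"turn":[0,0,0],"hand":-1},{"translation":[0,0,0],"turn":[0,0,0],"hand":-1}]'
python3 - <<'E'
from cell import robot
from h import *
ctr=[.566,.0994]
c=robot.camera("top");print(robot.read_state()["tool_pos"],angle(c,ctr,.06,.092,.042,32,50))
cv2.imwrite("pics/plan4.png",topmap(c,.041,ctr)[:,:,::-1])
E
```

```text
t: 6.07
tool_pos: [0.5298, 0.1575, 0.0253]
ee_rot: [2.221, 2.222, 0.0]
contact_force: [0.1, -1.4, -0.6]
width: 0.0004
[0.52960498 0.15734368 0.02525762] (np.float64(43.416484876680656), np.float32(58.671352), np.float32(119.668))
```

View pics/plan4.png

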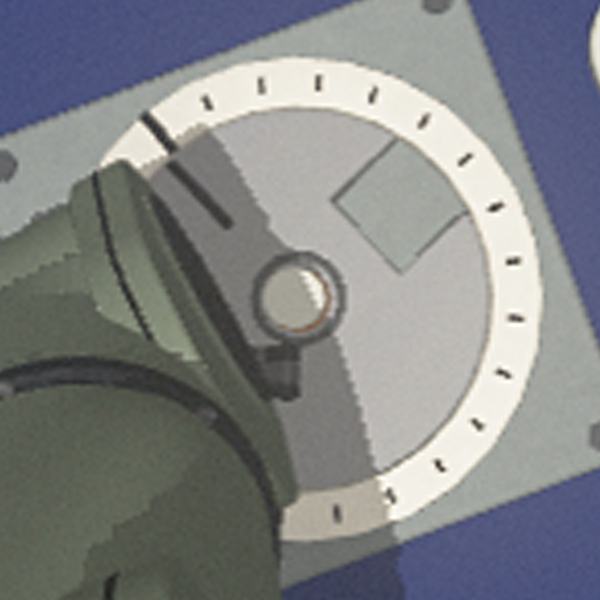

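The index is at 43.4°, so 3.2° (about 4 mm) remains.

```bash
python3 -m jog '[{"translation":[0.001,0.0017,0],"turn":[0,0,0],"hand":-1},{"translation":[0.001,0.0018,0],"turn":[0,0,0],"hand":-1},{"translation":[0,0,0],"turn":[0,0,0],"hand":-1},{"translation":[0,0,0],"turn":[0,0,0],"hand":-1}]'
python3 - <<'E'
from cell import robot
from h import *
ctr=[.566,.0994]
c=robot.camera("top");print(robot.read_state()["tool_pos"],angle(c,ctr,.06,.092,.042,32,50))
cv2.imwrite("pics/plan5.png",topmap(c,.041,ctr)[:,:,::-1])
E
```

```text
t: 6.45
tool_pos: [0.5331, 0.1594, 0.0253]
ee_rot: [2.221, 2.222, 0.0]
contact_force: [-0.5, -2.0, 0.1]
width: -0.0003
[0.53299839 0.15938829 0.02530557] (np.float64(40.4889214444258), np.float32(58.793728), np.float32(119.59331))
```

View pics/plan5.png

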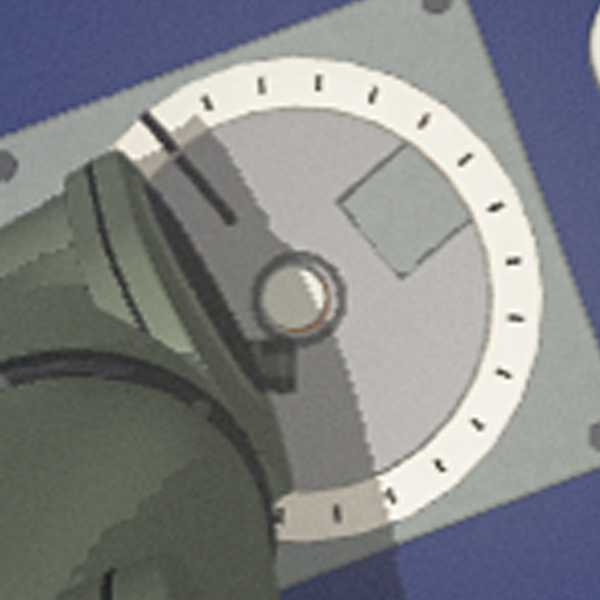

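The lines now join: index 40.5°, target 40.15°. I'll back off 5 mm from the notch wall, lift straight up, and look again with a clear view.

```bash
python3 -m jog '[{"translation":[-0.0013,-0.0022,0],"turn":[0,0,0],"hand":-1},{"translation":[-0.0013,-0.0022,0],"turn":[0,0,0],"hand":-1},{"translation":[0,0,-0.01],"turn":[0,0,0],"hand":-1},{"translation":[0,0,-0.02],"turn":[0,0,0],"hand":-1},{"translation":[0,0,-0.035],"turn":[0,0,0],"hand":-1}]'
python3 -m jog '[{"translation":[0,0,-0.04],"turn":[0,0,0],"hand":-1},{"translation":[0,0,-0.04],"turn":[0,0,0],"hand":-1},{"translation":[0,0,-0.03],"turn":[0,0,0],"hand":-1},{"translation":[0,-0.035,0],"turn":[0,0,0],"hand":-1},{"translation":[0,-0.035,0],"turn":[0,0,0],"hand":-1}]'
python3 -m jog '[{"translation":[-0.035,-0.01,0],"turn":[0,0,0],"hand":-1},{"translation":[-0.035,-0.01,0],"turn":[0,0,0],"hand":-1},{"translation":[-0.035,0,0],"turn":[0,0,0],"hand":-1},{"translation":[-0.035,0,0],"turn":[0,0,0],"hand":-1},{"translation":[-0.035,0,0],"turn":[0,0,0],"hand":-1}]'
python3 -m jog '[{"translation":[-0.035,0,0],"turn":[0,0,0],"hand":-1},{"translation":[-0.035,0,0],"turn":[0,0,0],"hand":-1},{"translation":[-0.035,0,0],"turn":[0,0,0],"hand":-1},{"translation":[0,0,0],"turn":[0,0,0],"hand":-1},{"translation":[0,0,0],"turn":[0,0,0],"hand":-1}]'
python3 - <<'E'
from cell import robot
from h import *
ctr=[.566,.0994]
c=robot.camera("top");print(ringcentre(c),angle(c,ctr,.057,.092,.042,25,55),angle(c,ctr,.101,.112,.04,25,55))
cv2.imwrite("pics/plan6.png",topmap(c,.041,ctr)[:,:,::-1])
cv2.imwrite("pics/top6.png",c["image"][:,:,::-1])
cv2.imwrite("pics/scene6.png",robot.camera("scene")["image"][:,:,::-1])
E
```

```text
t: 6.92
tool_pos: [0.5273, 0.1565, 0.0897]
ee_rot: [-2.22, -2.221, 0.005]
contact_force: [0.6, -1.0, -0.5]
width: -0.0
t: 7.33
tool_pos: [0.4587, 0.1568, 0.2023]
ee_rot: [2.221, 2.219, 0.007]
contact_force: [-0.4, 0.3, -1.8]
width: 0.0002
t: 7.75
tool_pos: [0.4382, -0.0197, 0.2012]
ee_rot: [2.22, 2.222, 0.001]
contact_force: [0.1, 0.3, 0.1]
width: 0.0
t: 8.17
tool_pos: [0.4382, -0.1249, 0.2009]
ee_rot: [2.224, 2.217, 0.0]
contact_force: [-0.5, 1.3, -0.6]
width: 0.0
(array([0.56602692, 0.09948209]), np.float64(0.12080304462788308)) (np.float64(40.549058640402265), np.float32(74.327255), np.float32(176.9721)) (np.float64(40.155750326040774), np.float32(60.193077), np.float32(230.05167))
```

View pics/plan6.png

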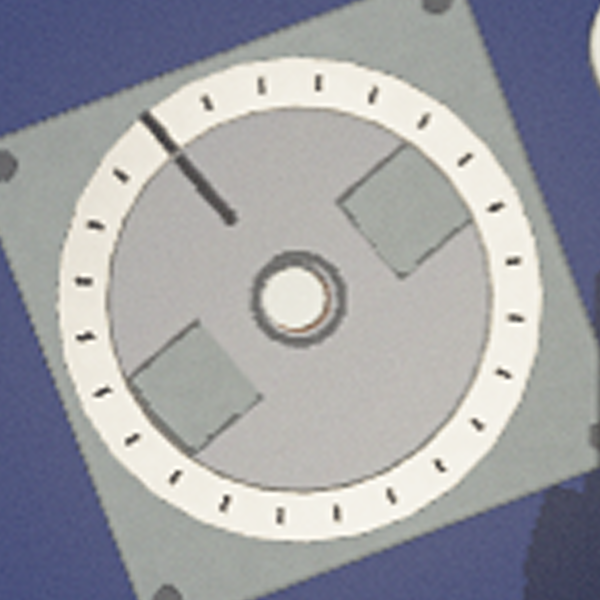

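View pics/top6.png

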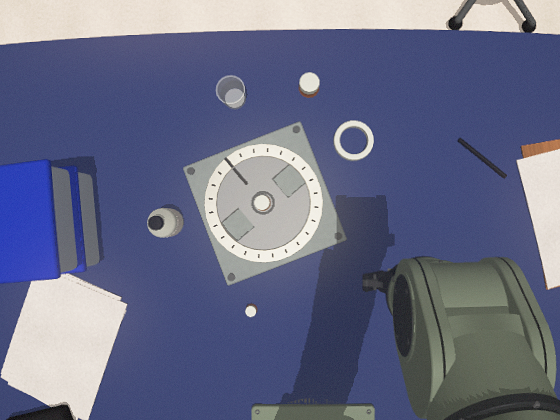

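View pics/scene6.png

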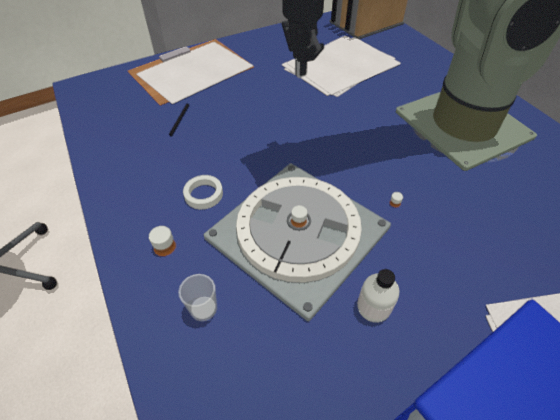

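With a clear view, the index line runs straight into the long line at (178,155) in the plan view: 40.55° against 40.16°, about 0.65 mm at the rim. The jar is seated. In the top view the bottle (165,222), tape (354,140) and beaker (231,92) are where they were, and the hand is clear.

```bash
python3 -c "
from cell import robot
print(robot.hand_in())"
```

```text
the job is handed in; nothing more can be done
None
```

The dial is set to zero, and I handed the job in at about 8 s of the 45 s allowed; the hand-in reports no verdict. I lowered the shut fingertips into the robot's right-hand notch and pushed the dial about 137° clockwise. I then trimmed it in two small pushes, backed off the notch wall and lifted clear.

Last checks, from the top and scene cameras with the hand out of the way:
- **Alignment:** the index line is at 40.55° and the long line at 40.16°. That is about 0.65 mm at the rim, against the 4 mm allowed.
- **Dial and jar:** the jar is upright in its seat and the dial looks flat, judged by eye. I had no direct reading of the dial's lift.
- **Bystanders:** the bottle, tape roll and beaker are at the same pixel positions as at the start, also judged by eye.
- **Forces:** the readings printed after each move were about 6 N at most.
- **Measured size:** the scale ring's outer radius came out at 120.8 mm instead of 122 mm, within the camera calibration error. No check failed or disagreed.

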